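Seat two stakes in a tinsmith's stake holder

ROBOT

A 6-joint arm with a two-finger parallel gripper is mounted at the origin on the work surface. World frame = base frame: x ahead of the robot, y to its left, z up, the work surface at z = 0. Lengths are in mm, angles in rad, forces in N, time in s.
With the tool pointing down it reaches from about 400 to 825 mm from the base axis. Payload 7 kg.
Tool frame: the origin (TCP) lies midway between the tips of the shut fingers; the grasp point (between the pads) lies 19 mm behind it; z points along the fingers, y is the line along which they close (so a half turn about z gives the same grasp; the last joint's range is limited). The gripper opens to 85 mm and grips with 20 to 120 N. Pads are 22 mm wide; open, the fingers measure 114 mm over their backs; the gripper's body (76 mm by 85 mm) begins 54 mm behind the grasp point. The pads swing forward as they close: fully open they stand 13 mm farther back than shut.
Start: joints at [1.437, 0.359, 0.012, 0, -1.224, -0.288], TCP at [276.353, 615.812, 231.302] pointing down, gripper open.
Joint ranges: [-3.07, 3.07], [-1.43, 2.12], [-1.02, 1.25], [-3.03, 1.67], [-3.05, -0], [-3.03, 3.03]. Speed limits (rad/s): [2.39, 2.39, 3.01, 3.14, 3.14, 3.14].

INTERFACE

Orientations are given as a rotation vector (axis times angle).
In Python, from rig import manip gives the robot as it stands. The module is installed in compiled form; this text tells all that it offers.
- The arm moves only by the tool play_rows, never from a script. Its argument "commands" is a list of rows, each an object of numbers: "fingers": the opening, from 0 (shut) to 1 (fully open); "dx", "dy", "dz": the shift along the tool's x, y, z in m; "wx", "wy", "wz": the turn, a rotation vector about the tool's x, y, z in degrees. In form: [{"fingers": .., "dx": .., "dy": .., "dz": .., "wx": .., "wy": .., "wz": ..}, ...]. A call has 1 to 5 rows; each row is the pose to reach, as a shift and turn from the pose commanded when the call began, along the tool's axes at that moment; what a row does not reach only later rows make up. A row lasts 1/8 s, in which the tool goes at most 62.5 mm and 10.7 degrees, less where a joint would pass 70% of its speed; a pose out of reach is approached as far as the arm can. A call with a gripper value outside its range is refused whole. The fingers move at their own pace and stop on an object; the grip force is fixed at half the most. Time passes only in rows, so rows that repeat a pose let the fingers close. It gives the time, the measured TCP pose, the force, the opening and the grip force at its end, in the units of the state.
- manip.read_state(): the state, without advancing time (a new reading comes with each control period).
- manip.read_camera(name): name is "scene" or "top" or "wrist"; returns a dict with "color" (384x512x3 uint8, red, green, blue), "depth" (384x512 float32, mm along the optical axis (not along the pixel's ray), 0 where there is no reading), "intrinsics" (3x3 intrinsics, pixels), "R" (3x3) and "t" (3): a world point X has camera coordinates R X + t. Camera axes: x right, y down, z forward; pixel columns grow to the right and rows downward; lengths in mm; the calibration is good to about 2 mm. A picture is of the moment at which its call begins.
- manip.finish_job(): hands the job in; it is judged then, once.
Trained networks look in the newest picture that a camera, given by its name, has taken for a name from the list of things; names that differ only in an ending like _2 or _b are one class to them, and where a whole thing is asked for, a point or a joint stands for the part that bears it (a point fixed in the world has none). Each returns a list of dicts, best first, with "confidence" (0 to 1); they miss things now and then, are a little off and sometimes report something else, mostly with a low value. They report only what shows in the picture. A call takes as long as a camera call.
- manip.recognise(camera, target): "location" ([x, y, z] in mm, in world coordinates, good to about 4 mm: the middle of the surface that is visible of it).
- manip.masks_of(camera, target): "mask" (384x512 bool, what is visible of it).
The state is a dict: "time_s": time; "joint_positions": joint angles; "qd": joint speeds; "joint_torque": joint torques, N m; "tool_pos": TCP position; "orientation": TCP orientation; "contact_force": force on the tool from outside, world axes, zero at the start; "ft_torque": the same for the moment, N m; "width": finger opening in mm; "grip_force": force on a finger pad.
Only numpy, scipy, OpenCV 4.12 (cv2) and the standard library are available. Lean on these libraries where they do the work, as an engineer would, in place of code of your own. Each camera call takes 0.05 s, during which the arm holds its last target. There are 200 camera calls.

TASK

Set up the stake holder for the next can. The square-headed stake has been left rattling in a slot too wide for it: lift it out, lower it gently into the slot its tang fits, let go so that it finds its own seat, and press it home with the closed fingertips on its bright top face, a firm push of about 20 N and never over 40. Then do the same with the bar stake from the rack (the long flat head), its bar in line with the row of slots. Both must end wedged upright with the collar clear of the holder; leave the domed stake, mallet, canister and funnel where they are.

Things in the scene. Friction and masses are not known exactly. Their poses are not given: they have to be found in the camera images.
- holder: stake holder, fixed and rigid: cast-iron box 104 mm wide (x), 300 mm long (y) on a timber bed, flat top 90 mm above the bench. Origin on the bench under its middle. Four square slots in a row along y, 66 mm apart, sides parallel to x and y: openings 5 mm wider than their number, each with a steel taper sleeve sunk in it by 2 to 10 mm, which differs from slot to slot
- slot36 (a point): centre of the widest slot, level with the holder's top, at its +y end; its sleeve's mouth is 36 mm square
- slot31 (a point): centre of the second slot, level with the holder's top; its sleeve's mouth is 31 mm square and narrows downwards by 1 mm in 10 on every side, for 45 mm, like all four sleeves
- slot26 (a point): centre of the third slot, level with the holder's top; its sleeve's mouth is 26 mm square
- slot21 (a point): centre of the narrowest slot, level with the holder's top, at the -y end; its sleeve's mouth is 21 mm square
- square_stake: dark steel stake, about 0.6 kg, upright (z up). Origin: centre of the underside of its collar, which is 50 x 50 x 8 mm; above that a square head 34 x 34 mm, 40 mm tall, sides parallel to x and y. Below the collar its tang. It starts loose in the 31 mm slot, its collar lying on the holder's top
- square_grip (a point): middle of the square head, 22 mm above the collar's upper face: a good place to grip
- square_face: bright flat face on top of the square head, 28 x 28 x 4 mm, to press on. Origin: centre of its underside, 40 mm above the collar's upper face
- square_tip (a point): lower end of the square stake's tang: 58 mm long, tapering on all four sides at the slope of the sleeves, 28.8 mm square at the collar, 17.2 mm here. It fits the 26 mm slot: it wedges with the collar's underside 14 mm above the sleeve's mouth, so 4 to 12 mm above the holder's top, depending on how deep the sleeve sits
- bar_stake: dark steel stake, about 0.6 kg, upright (z up), hung by its collar at one of two places on the rack, its head along the rails. Origin: centre of the underside of its collar, which is 50 x 50 x 8 mm; above that a flat bar head 60 mm long (x), 16 mm thick (y), 40 mm tall. Below the collar its tang
- bar_grip (a point): middle of the bar head, 22 mm above the collar's upper face: a good place to grip, across the thickness
- bar_face: bright flat strip on top of the bar head, 56 (x) x 12 x 4 mm, to press on. Origin: centre of its underside, 40 mm above the collar's upper face
- bar_tip (a point): lower end of the bar stake's tang: 58 mm long, tapering on all four sides at the slope of the sleeves, 33.8 mm square at the collar, 22.2 mm here. It fits the 31 mm slot: it wedges with the collar's underside 14 mm above the sleeve's mouth, so 4 to 12 mm above the holder's top, depending on how deep the sleeve sits
- rack: timber rack fixed to the bench: two rails along its y, 240 mm long, upper faces 76 mm above the bench, 37 mm apart, on two end feet. Origin on the bench under the middle.
- dome_stake: a third stake with a round domed head 44 mm across, hanging at the other place on the rack, about 105 mm from the bar stake, its top 128 mm above the bench; to be left alone. Origin: centre of the underside of its collar
- mallet: wooden mallet lying on the bench; to be left alone. Origin on the bench under the head, which is 95 mm long and 56 mm across; the handle runs 235 mm along its -x.
- canister: gold tin canister, 72 mm across, 108 mm tall, standing; to be left alone. Origin at the middle of its base.
- funnel: tin funnel standing mouth down, 96 mm across, 95 mm tall; to be left alone. Origin at the middle of its base.

How it is judged (in metres and radians):
On the way, in this order (a step that is already met when the one before it is completed fails the run):
1. the square stake stands in the 26 mm slot, upright, centred, its collar 2.5 to 13.5 mm clear, and the fingers press on its face with over 10 N for 0.1 s (z of square_stake in the frame of slot26 between 0.0025 and 0.0135 m and horizontal distance between square_stake and slot26 below 0.003 m and angle between square_stake's own z axis and vertical below 0.04 rad and contact force between the fingers and square_face above 10 N), for 0.1 s.
2. the bar stake stands in the 31 mm slot, likewise, its bar within 4.6 degrees of the line of the row, and the fingers press on its face with over 10 N for 0.1 s (z of bar_stake in the frame of slot31 between 0.0025 and 0.0135 m and horizontal distance between bar_stake and slot31 below 0.003 m and angle between bar_stake's own z axis and vertical below 0.04 rad and angle between the x axis of bar_stake and the y axis of holder, either way round below 0.08 rad and contact force between the fingers and bar_face above 10 N), for 0.1 s.
At the end, for the whole second after the job is handed in: Both stakes stand at rest and released in their own slots (square in the 26 mm slot, bar in the 31 mm slot): upright within 2.3 degrees, centred within 3 mm, the underside of the collar 2.5 to 13.5 mm above the holder's top, and the bar within 4.6 degrees of the line of the row (z of square_stake in the frame of slot26 between 0.0025 and 0.0135 m and horizontal distance between square_stake and slot26 below 0.003 m and angle between each of square_stake, bar_stake's own z axis and vertical below 0.04 rad and z of bar_stake in the frame of slot31 between 0.0025 and 0.0135 m and horizontal distance between bar_stake and slot31 below 0.003 m and angle between the x axis of bar_stake and the y axis of holder, either way round below 0.08 rad and linear speed of each of square_stake, bar_stake below 0.01 m/s); the robot touches nothing.
It fails at once if a stake is dropped or rammed into the holder: over 250 N on the taper (which multiplies a push several times) (contact force between any of square_stake, bar_stake and holder above 250 N).
It fails at once if the fingers press on a stake's bright face with more than 40 N (contact force between the fingers and square_face above 40 N or contact force between the fingers and bar_face above 40 N).
It fails at once if the dome stake is shifted by more than 15 mm (distance of dome_stake from where it was at the start of the episode above 0.015 m).
It fails at once if the mallet, the canister or the funnel is moved by more than 20 mm (distance of any of mallet, canister, funnel from where it was at the start of the episode above 0.02 m).
It also fails if it takes over 69 s, if anything falls off the work surface, if the arm or the gripper's body presses on something with over 40 N, if the wrist force passes 120 N, or if a joint passes its speed limit or range.

## Working session

There is one attempt and no reset: what is moved stays moved. The work goes in short steps, Python scripts to look and compute and a tool call to move; the robot and the scene stay as the last step left them, time stands still between calls to the robot, and variables do not carry over. Pictures are saved under pics/ and viewed, at most 10 in all, crops included, and the job is handed in when it is done.

Besides the shell and the picture viewer there is one more tool, called after "Emit:" by a JSON object that holds its "fn" and its "kwargs", one argument or row to a line. play_rows: Moves the arm, as the interface text tells. Its arguments: {"type":"object","properties":{"commands":{"type":"array"}},"required":["commands"]}

```bash
mkdir -p pics
cat > h.py <<'E'
from rig import manip
import numpy as np, cv2
from scipy.spatial.transform import Rotation as Ro
def snap(c,fn=None):
    d=manip.read_camera(c)
    if fn: cv2.imwrite(fn,d["color"][:,:,::-1])
    return d
def cloud(d):
    z=d["depth"]; K=d["intrinsics"]; v,u=np.mgrid[:z.shape[0],:z.shape[1]]
    P=np.stack([(u-K[0,2])/K[0,0]*z,(v-K[1,2])/K[1,1]*z,z],-1)
    return (P-d["t"])@d["R"]   # X = R^T (p-t)
def pose():
    s=manip.read_state(); return s, np.array(s["tool_pos"]), Ro.from_rotvec(s["orientation"])
E
python3 - <<'E'
from h import *
s,p,R=pose(); print(s, R.as_matrix().round(3))
a=snap("top","pics/top0.png"); 
for n in ["holder","square_stake","square_face","bar_stake","bar_face","rack","dome_stake","mallet","canister","funnel"]:
    print(n,[(np.round(x["location"]),round(x["confidence"],2)) for x in manip.recognise("top",n)[:2]])
b=snap("scene","pics/scene0.png")
c=np.hstack([cv2.imread("pics/top0.png")])
E
```

```text
{'time_s': 0.0, 'joint_positions': array([ 1.43711283e+00,  3.59415362e-01,  1.10518879e-02, -3.61534191e-04,
       -1.22410215e+00, -2.88134235e-01]), 'qd': array([-0.00027509, -0.00187015, -0.00051445,  0.00121531,  0.00099226,
        0.0007793 ]), 'joint_torque': array([ 1.10033357e-03, -5.83317161e+01,  2.93423206e+01,  6.93657160e+00,
       -5.92703189e-03,  2.23661559e-06]), 'tool_pos': array([276.15938144, 615.38752693, 230.34018349]), 'orientation': array([ 3.07028467e+00, -6.57523478e-01, -3.29883293e-04]), 'contact_force': array([-0.2661262 ,  0.68397258,  0.69068971]), 'ft_torque': array([0.02186798, 0.03804646, 0.02174369]), 'grip_force': 0.0, 'width': 85.2276733974146} [[ 0.912 -0.41  -0.001]
 [-0.41  -0.912 -0.002]
 [ 0.     0.002 -1.   ]]
holder []
square_stake [(array([ 593., -118.,  124.]), 0.67)]
square_face [(array([ 605., -116.,  139.]), 0.4)]
bar_stake [(array([533., 275., 101.]), 0.56)]
bar_face [(array([537., 278., 128.]), 0.44)]
rack [(array([550., 228.,  79.]), 0.79)]
dome_stake []
mallet [(array([757., 116.,  38.]), 0.85)]
canister [(array([770., -91., 101.]), 0.89)]
funnel [(array([ 508., -431.,   26.]), 0.6)]
```

View pics/top0.png

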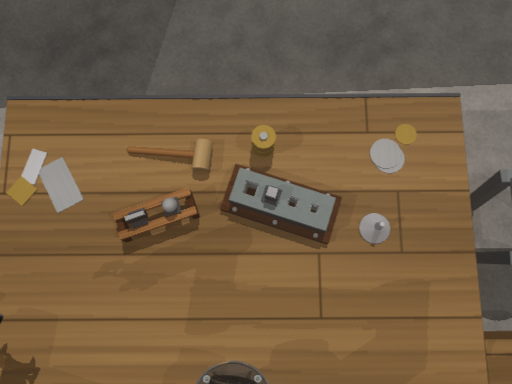

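View pics/scene0.png

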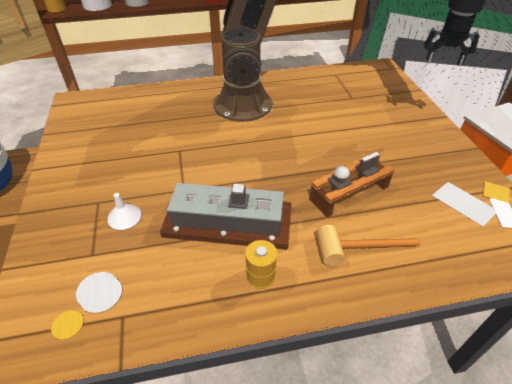

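Run:
```python
from h import *
d=snap("top"); P=cloud(d)
def rect(m,name):
    q=P[m][:,:2].astype(np.float32); r=cv2.minAreaRect(q); print(name,m.sum(),np.round(r[0],1),np.round(r[1],1),round(r[2],2),"z",np.median(P[m][:,2]).round(1))
x,y,z=P[...,0],P[...,1],P[...,2]; ok=d["depth"]>0
def big(m):
    n,l,s,_=cv2.connectedComponentsWithStats(cv2.morphologyEx(m.astype(np.uint8),cv2.MORPH_OPEN,np.ones((2,2))))
    return l==1+np.argmax(s[1:,4])
rect(big(ok&(abs(z-90)<4)&(y<50)&(x<700)),"holder top")
rect(big(ok&(z>132)&(y<50)&(x<700)&(y>-250)),"sq face")
rect(big(ok&(z>115)&(y>180)&(y<420)&(x<700)&(x>450)),"rack high")
rect(big(ok&(abs(z-76)<4)&(y>80)&(y<450)&(x<700)&(x>450)),"rails")
```

```text
holder top 1224 [ 459.3 -196.3] [192.7 344. ] 79.47 z 90.5
sq face 298 [183.3 -13.7] [246.9 117.2] 1.0 z 226.9
rack high 129 [534.  287.8] [21.1 83.4] 10.87 z 124.9
rails 182 [541.4 163.8] [ 21.  123.7] 20.17 z 75.2
```

The top view shows the holder near (595,-120), with its row tilted about 17° and the square stake in the second slot at pixel (272,195). The bar stake is on the left of the rack at pixel (136,218), and the dome is at (171,205). I'll move over the rack first and look from close by.

Emit:
{"fn": "play_rows", "kwargs": {
  "commands": [
    {"fingers":1,"dx":0.336,"dy":0.25,"dz":-0.1,"wx":0,"wy":0,"wz":51},
    {"fingers":1,"dx":0.336,"dy":0.25,"dz":-0.1,"wx":0,"wy":0,"wz":51},
    {"fingers":1,"dx":0.336,"dy":0.25,"dz":-0.1,"wx":0,"wy":0,"wz":51},
    {"fingers":1,"dx":0.336,"dy":0.25,"dz":-0.1,"wx":0,"wy":0,"wz":51},
    {"fingers":1,"dx":0.336,"dy":0.25,"dz":-0.1,"wx":0,"wy":0,"wz":51}
  ]
}}

```text
time_s: 1.27
tool_pos: [425.2, 348.6, 304.7]
orientation: [-2.484, 1.922, -0.0]
contact_force: [0.6, 0.4, 0.3]
width: 85.1
grip_force: 0.0
```

```bash
cat >> h.py <<'E'
def go(target,xyaw):
    "delta to a tool-down pose: target TCP (mm), yaw of tool x (deg)"
    s,p,R=pose(); d=R.inv().apply(np.array(target)-p)
    c,sn=np.cos(np.radians(xyaw)),np.sin(np.radians(xyaw))
    T=Ro.from_matrix([[c,sn,0],[sn,-c,0],[0,0,-1]])
    w=np.degrees((R.inv()*T).as_rotvec())
    print("t",round(s["time_s"],2),"p",p.round(1),"F",np.round(s["contact_force"],1),"w",round(s["width"],1),"-> d",(d/1000).round(4),"w",w.round(2))
E
python3 - <<'E'
from h import *
go([480,250,330],-75)
d=snap("wrist","pics/w1.png"); s,p,R=pose()
C=-d["R"].T@d["t"]; print("cam in tool",R.inv().apply(C-p).round(1),"axis",R.inv().apply(d["R"][2]).round(3), "K",d["intrinsics"][0])
E
```

```text
t 1.27 p [425.2 348.6 304.7] F [0.6 0.4 0.3] w 85.1 -> d [ 0.1092 -0.0283 -0.0253] w [-0.04  0.03 -0.45]
cam in tool [  71.7    1.1 -141.2] axis [-0.3    0.005  0.954] K [331.62005461   0.         250.64227573]
```

Emit:
{"fn": "play_rows", "kwargs": {
  "commands": [
    {"fingers":1,"dx":0.132,"dy":-0.089,"dz":-0.025,"wx":0,"wy":0,"wz":0},
    {"fingers":1,"dx":0.132,"dy":-0.089,"dz":-0.025,"wx":0,"wy":0,"wz":0},
    {"fingers":1,"dx":0.132,"dy":-0.089,"dz":-0.025,"wx":0,"wy":0,"wz":0},
    {"fingers":1,"dx":0.132,"dy":-0.089,"dz":-0.025,"wx":0,"wy":0,"wz":0}
  ]
}}

```text
time_s: 1.82
tool_pos: [546.0, 243.9, 328.9]
orientation: [-2.486, 1.92, -0.0]
contact_force: [0.4, 0.3, -0.2]
width: 85.4
grip_force: 0.0
```

```bash
cat >> h.py <<'E'
def rect(P,m,name):
    n,l,s,_=cv2.connectedComponentsWithStats(cv2.morphologyEx(m.astype(np.uint8),cv2.MORPH_OPEN,np.ones((3,3))))
    m=l==1+np.argmax(s[1:,4])
    q=P[m][:,:2].astype(np.float32); r=cv2.minAreaRect(q); print(name,m.sum(),np.round(r[0],1),np.round(r[1],1),round(r[2],2),"z",np.median(P[m][:,2]).round(1))
    return r
E
python3 - <<'E'
from h import *
d=snap("wrist","pics/w2.png"); P=cloud(d)
for n in ["bar_face","bar_stake","dome_stake"]:
    print(n,[(np.round(x["location"]),round(x["confidence"],2)) for x in manip.recognise("wrist",n)[:2]])
x,y,z=P[...,0],P[...,1],P[...,2]; ok=(d["depth"]>0)&(abs(x-550)<100)&(abs(y-240)<180)
rect(P,ok&(z>121)&(y>220),"bar top"); rect(P,ok&(abs(z-84)<4)&(y>240),"bar collar")
r=rect(P,ok&(abs(z-76)<3),"rails")
E
```

```text
bar_face [(array([538., 275.,  85.]), 0.71), (array([540., 279., 129.]), 0.69)]
bar_stake [(array([540., 277.,  84.]), 0.72)]
dome_stake [(array([571., 179., 121.]), 0.75), (array([537., 279., 127.]), 0.17)]
bar top 16893 [567.3 243.3] [102.2  28.8] 22.0 z 399.4
bar collar 557 [521.4 270.8] [16.9 50. ] 19.11 z 85.1
rails 3604 [523.4 219.3] [ 24.2 239. ] 18.82 z 77.1
```

View pics/w2.png

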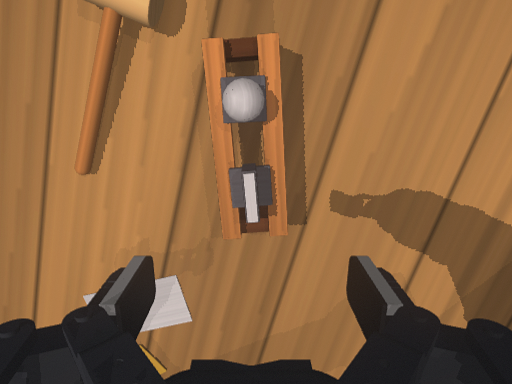

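The rack is yawed about 19°, with the bar strip at pixel (251,197) and the dome at (244,100). Next I'll go over the holder.

Run:
```python
from h import *
d=snap("wrist"); P=cloud(d)
x,y,z=P[...,0],P[...,1],P[...,2]; ok=(d["depth"]>0)&(abs(x-550)<100)&(abs(y-240)<180)
rect(P,ok&(z>121)&(z<140)&(y>220),"bar top"); rect(P,ok&(z>120)&(z<132)&(y>220)&(d["color"].min(-1)>150),"bright")
```

```text
bar top 754 [537.  276.2] [16.  59.9] 19.33 z 128.7
bright 506 [536.9 276.6] [11.3 55.6] 19.32 z 129.1
```

Emit:
{"fn": "play_rows", "kwargs": {
  "commands": [
    {"fingers":1,"dx":0.3,"dy":0.054,"dz":0,"wx":0,"wy":0,"wz":0},
    {"fingers":1,"dx":0.3,"dy":0.054,"dz":0,"wx":0,"wy":0,"wz":0},
    {"fingers":1,"dx":0.3,"dy":0.054,"dz":0,"wx":0,"wy":0,"wz":0},
    {"fingers":1,"dx":0.3,"dy":0.054,"dz":0,"wx":0,"wy":0,"wz":0},
    {"fingers":1,"dx":0.3,"dy":0.054,"dz":0,"wx":0,"wy":0,"wz":0}
  ]
}}

```text
time_s: 2.7
tool_pos: [568.6, -59.2, 329.3]
orientation: [-2.491, 1.914, -0.001]
contact_force: [1.0, -0.3, -0.1]
width: 85.4
grip_force: 0.0
```

Emit:
{"fn": "play_rows", "kwargs": {
  "commands": [
    {"fingers":1,"dx":0.115,"dy":0.021,"dz":0,"wx":0,"wy":0,"wz":32.6},
    {"fingers":1,"dx":0.115,"dy":0.021,"dz":0,"wx":0,"wy":0,"wz":32.6},
    {"fingers":1,"dx":0.115,"dy":0.021,"dz":0,"wx":0,"wy":0,"wz":32.6},
    {"fingers":1,"dx":0.115,"dy":0.021,"dz":0,"wx":0,"wy":0,"wz":32.6},
    {"fingers":1,"dx":0.115,"dy":0.021,"dz":0,"wx":0,"wy":0,"wz":32.6}
  ]
}}

```text
time_s: 3.32
tool_pos: [578.2, -173.7, 329.1]
orientation: [-1.859, 2.532, -0.0]
contact_force: [0.5, 0.7, 0.3]
width: 85.5
grip_force: 0.0
```

Run:
```python
from h import *
d=snap("wrist","pics/w3.png"); P=cloud(d); np.savez("pics/w3.npz",P=P,**d)
s,p,R=pose(); print(p.round(1))
x,y,z=P[...,0],P[...,1],P[...,2]; ok=(d["depth"]>0)&(abs(x-600)<150)&(abs(y+130)<250)
rect(P,ok&(z>130)&(z<150),"sq top"); rect(P,ok&(abs(z-98)<3.5),"sq collar")
m=ok&(abs(z-90)<3); r=rect(P,m,"holder")
# slots: pixels well below the top, inside the holder rectangle
c=np.array(r[0]); inside=np.zeros(m.shape,bool)
hull=cv2.boxPoints((r[0],(r[1][0]-12,r[1][1]-12),r[2]))
q=np.array([[cv2.pointPolygonTest(hull,(float(a),float(b)),False) for a,b in zip(xx,yy)] for xx,yy in zip(x,y)])>0
low=(q&(z<86)&(d["depth"]>0)).astype(np.uint8)
n,l,st,ce=cv2.connectedComponentsWithStats(low)
for i in range(1,n):
    if st[i,4]>60: print("hole",st[i],ce[i].round(1))
```

```text
[ 578.3 -173.6  329.1]
sq top 953 [ 600.  -119.9] [34.  33.9] 71.93 z 142.5
sq collar 665 [ 599.7 -119.6] [50.2 49.2] 71.32 z 98.9
holder 17825 [ 590.5 -151. ] [300.8 104.5] 71.47 z 91.1
hole [238  85  19  20 364] [247.   94.2]
hole [236 142  22  24 465] [246.4 153.1]
hole [229 242  32  28 863] [244.5 255. ]
```

View pics/w3.png

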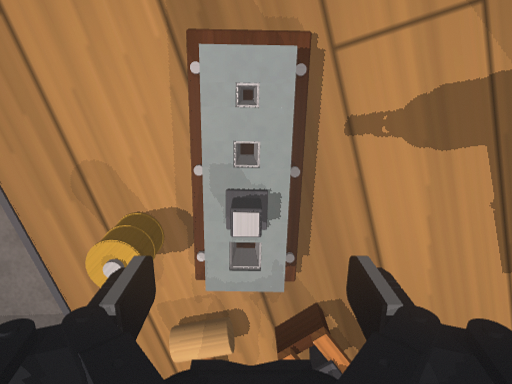

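Seen from close by, the holder's slots 21, 26 and 36 are at pixels (247,94), (246,153) and (245,255), with the square stake at (247,220).

Run:
```python
from h import *
d=np.load("pics/w3.npz"); K,R,t=d["intrinsics"],d["R"],d["t"]; C=-R.T@t
c=np.array([590.5,-151]); a=np.radians(71.47); u=np.array([np.cos(a),np.sin(a)]); v=np.array([u[1],-u[0]])
g=d["color"].astype(int); 
for n,k in (("21",-99),("26",-33),("31",33),("36",99)): 
    print(n,(c+k*u).round(1))
for n,px in (("21",(247.3,94.5)),("26",(246.6,153.5)),("36",(244.8,255.5))):
    r=R.T@np.linalg.inv(K)@np.array([*px,1]); X=C+r*(91-C[2])/r[2]; print(n,X.round(1),"along",((X[:2]-c)@u).round(1),"across",((X[:2]-c)@v).round(1))
go([600,-120,101],-108.5)
```

```text
21 [ 559.  -244.9]
26 [ 580.  -182.3]
31 [ 601.  -119.7]
36 [622.  -57.1]
21 [ 558.6 -245.1   91. ] along -99.3 across -0.4
26 [ 579.3 -182.9   91. ] along -33.8 across -0.5
36 [621.6 -58.3  91. ] along 97.7 across -0.0
t 3.38 p [ 578.3 -173.6  329.1] F [ 0.6  0.  -0.4] w 85.4 -> d [-0.0576 -0.0046  0.2281] w [-0.02  0.01  1.03]
```

Emit:
{"fn": "play_rows", "kwargs": {
  "commands": [
    {"fingers":1,"dx":-0.0576,"dy":-0.0046,"dz":0.05,"wz":1},
    {"fingers":1,"dx":-0.0576,"dy":-0.0046,"dz":0.11,"wz":1},
    {"fingers":1,"dx":-0.0576,"dy":-0.0046,"dz":0.17,"wz":1},
    {"fingers":1,"dx":-0.0576,"dy":-0.0046,"dz":0.227,"wz":1},
    {"fingers":1,"dx":-0.0576,"dy":-0.0046,"dz":0.227,"wz":1}
  ]
}}

```text
schema error: expected keys fingers, dx, dy, dz, wx, wy, wz
```

Emit:
{"fn": "play_rows", "kwargs": {
  "commands": [
    {"fingers":0},
    {"fingers":0},
    {"fingers":0},
    {"fingers":0},
    {"fingers":0}
  ]
}}

```text
schema error: expected keys fingers, dx, dy, dz, wx, wy, wz
```

Run:
```python
from h import *
go([600,-120,101],-108.5)
```

```text
t 3.38 p [ 578.3 -173.6  329.1] F [ 0.6  0.  -0.4] w 85.4 -> d [-0.0576 -0.0046  0.2281] w [-0.02  0.01  1.03]
```

Emit:
{"fn": "play_rows", "kwargs": {
  "commands": [
    {"fingers":1,"dx":-0.0576,"dy":-0.0046,"dz":0.05,"wx":0,"wy":0,"wz":1},
    {"fingers":1,"dx":-0.0576,"dy":-0.0046,"dz":0.11,"wx":0,"wy":0,"wz":1},
    {"fingers":1,"dx":-0.0576,"dy":-0.0046,"dz":0.17,"wx":0,"wy":0,"wz":1},
    {"fingers":1,"dx":-0.0576,"dy":-0.0046,"dz":0.227,"wx":0,"wy":0,"wz":1},
    {"fingers":1,"dx":-0.0576,"dy":-0.0046,"dz":0.227,"wx":0,"wy":0,"wz":1}
  ]
}}

```text
time_s: 4.0
tool_pos: [596.7, -120.5, 97.7]
orientation: [1.829, -2.545, -0.008]
contact_force: [-0.5, -0.4, 1.7]
width: 85.4
grip_force: 0.0
```

Emit:
{"fn": "play_rows", "kwargs": {
  "commands": [
    {"fingers":0,"dx":0,"dy":0,"dz":0,"wx":0,"wy":0,"wz":0},
    {"fingers":0,"dx":0,"dy":0,"dz":0,"wx":0,"wy":0,"wz":0},
    {"fingers":0,"dx":0,"dy":0,"dz":0,"wx":0,"wy":0,"wz":0},
    {"fingers":0,"dx":0,"dy":0,"dz":0,"wx":0,"wy":0,"wz":0},
    {"fingers":0,"dx":0,"dy":0,"dz":0,"wx":0,"wy":0,"wz":0}
  ]
}}

```text
time_s: 4.62
tool_pos: [601.3, -121.2, 104.4]
orientation: [-1.828, 2.551, -0.003]
contact_force: [-1.8, 1.9, 8.7]
width: 33.2
grip_force: 61.6
```

Run:
```python
from h import *
go([600,-120,101],-108.5)
```

```text
t 4.62 p [ 601.3 -121.2  104.4] F [-1.8  1.9  8.7] w 33.2 -> d [-0.0007  0.0017  0.0034] w [-0.2   0.07 -0.24]
```

Emit:
{"fn": "play_rows", "kwargs": {
  "commands": [
    {"fingers":0,"dx":0,"dy":0,"dz":-0.01,"wx":0,"wy":0,"wz":0},
    {"fingers":0,"dx":0,"dy":0,"dz":-0.03,"wx":0,"wy":0,"wz":0},
    {"fingers":0,"dx":0,"dy":0,"dz":-0.055,"wx":0,"wy":0,"wz":0},
    {"fingers":0,"dx":0,"dy":0,"dz":-0.08,"wx":0,"wy":0,"wz":0},
    {"fingers":0,"dx":0,"dy":0,"dz":-0.08,"wx":0,"wy":0,"wz":0}
  ]
}}

```text
time_s: 5.25
tool_pos: [601.0, -121.3, 183.9]
orientation: [-1.828, 2.551, -0.003]
contact_force: [0.1, -0.5, -5.8]
width: 32.9
grip_force: 60.9
```

Run:
```python
from h import *
go([579.5,-182.5,181],-108.5)
d=snap("wrist","pics/w4.png"); P=cloud(d)
x,y,z=P[...,0],P[...,1],P[...,2]; ok=(d["depth"]>0)&(abs(x-600)<150)&(abs(y+130)<250)
s,p,R=pose()
for zz in range(160,240,10): print(zz,(ok&(abs(z-zz)<5)&(np.hypot(x-p[0],y-p[1])<40)).sum(),end="; ")
rect(P,ok&(abs(z-90)<3),"holder"); 
m=ok&(np.hypot(x-p[0],y-p[1])<30)&(z>190)&(z<240)&(d["color"].min(-1)>140); rect(P,m,"sq top")
m=ok&(np.hypot(x-p[0],y-p[1])<40)&(z>160)&(z<192); rect(P,m,"collar")
```

```text
t 5.25 p [ 601.  -121.3  183.9] F [ 0.1 -0.5 -5.8] w 32.9 -> d [0.0648 0.0007 0.0028] w [-0.19  0.09 -0.27]
160 0; 170 166; 180 2718; 190 854; 200 1377; 210 1733; 220 8241; 230 1828; holder 28673 [ 586.7 -162.7] [178.3 104.6] 71.34 z 91.2
sq top 2074 [ 601.4 -122.4] [22.3 24.3] 69.14 z 222.6
collar 3340 [ 595.4 -135.2] [17.8 50. ] 71.2 z 178.7
```

View pics/w4.png

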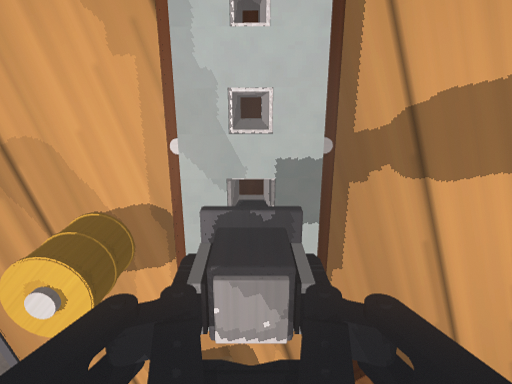

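The stake is gripped upright. Slot 26's opening spans pixels u 228–273 and v 87–133, and the collar's front edge is visible.

Run:
```python
from h import *
d=snap("wrist"); P=cloud(d); K,R,t=d["intrinsics"],d["R"],d["t"]; C=-R.T@t
g=cv2.cvtColor(d["color"],cv2.COLOR_RGB2GRAY)
print(g[110,218:285:1]); print(g[78:140,250])
pts=[]
for px in ((228,87),(272.5,87),(272.5,132.5),(228,132.5)):
    r=R.T@np.linalg.inv(K)@np.array([*px,1]); X=C+r*(91-C[2])/r[2]; pts.append(X[:2])
pts=np.array(pts); print(pts.round(1),pts.mean(0).round(1), np.linalg.norm(np.diff(pts,axis=0),axis=1).round(1))
z=P[...,2]; print("depths inside:",z[110,226:276:2].round(0))
s,p,T=pose(); e=pts.mean(0)-np.array([600.5,-119.9]); print("delta world",e, "tool",T.inv().apply([*e,0]).round(1))
```

```text
[161 171 178 177 177 177 178 180 128 141 217 227 126 102 110 100  95  94
  95  94  95  64  61  61  61  60  62  62  63  62  63  62  64  63  63  64
  62  64  63  63  62  72 135 138 137 138 137 137 132 173 195 196 199 158
 172 175 175 173 173 174 174 173 173 173 174 173 173]
[177 177 176 178 177 178 177 177 176 182 208 213 225 197 137 118 110  94
  92  76  63  61  62  63  63  62  63  63  64  63  64  64  64  64  64  63
  64  64  64  61  75  98 109 111 110 111 111 111 110 110 110 104 200 222
 212 140 139 171 175 174 174 174]
[[ 587.8 -201.5]
 [ 559.5 -191.8]
 [ 568.7 -163. ]
 [ 598.2 -173.1]] [ 578.5 -182.3] [30.  30.3 31.2]
depths inside: [ 89.  88.  86.  77.  66.  57.  45.  27.  28.  27.  27.  27.  26.  28.
  27.  28.  27.  50.  62.  73.  84.  89. 326.  91.  93.]
delta world [-21.96754984 -62.43490473] tool [66.2  0.7 -0. ]
```

Emit:
{"fn": "play_rows", "kwargs": {
  "commands": [
    {"fingers":0,"dx":0.033,"dy":0.0004,"dz":0,"wx":0,"wy":0,"wz":0},
    {"fingers":0,"dx":0.066,"dy":0.0007,"dz":0,"wx":0,"wy":0,"wz":0},
    {"fingers":0,"dx":0.066,"dy":0.0007,"dz":0.0,"wx":0,"wy":0,"wz":0},
    {"fingers":0,"dx":0.066,"dy":0.0007,"dz":0.02,"wx":0,"wy":0,"wz":0},
    {"fingers":0,"dx":0.066,"dy":0.0007,"dz":0.035,"wx":0,"wy":0,"wz":0}
  ]
}}

```text
time_s: 5.98
tool_pos: [577.8, -183.3, 145.1]
orientation: [1.829, -2.553, -0.002]
contact_force: [1.3, -0.1, -4.6]
width: 33.1
grip_force: 60.7
```

Emit:
{"fn": "play_rows", "kwargs": {
  "commands": [
    {"fingers":0,"dx":0,"dy":0,"dz":0.007,"wx":0,"wy":0,"wz":0},
    {"fingers":0,"dx":0,"dy":0,"dz":0.014,"wx":0,"wy":0,"wz":0},
    {"fingers":0,"dx":0,"dy":0,"dz":0.02,"wx":0,"wy":0,"wz":0},
    {"fingers":0,"dx":0,"dy":0,"dz":0.024,"wx":0,"wy":0,"wz":0},
    {"fingers":0,"dx":0,"dy":0,"dz":0.024,"wx":0,"wy":0,"wz":0}
  ]
}}

```text
time_s: 6.6
tool_pos: [579.5, -183.7, 123.1]
orientation: [-1.829, 2.552, -0.003]
contact_force: [6.4, -3.0, -8.2]
width: 33.2
grip_force: 60.6
```

Run:
```python
from h import *
go([579.5,-182.5,117],-108.5)
```

```text
t 6.6 p [ 579.5 -183.7  123.1] F [ 6.4 -3.  -8.2] w 33.2 -> d [-0.0011  0.0004  0.0061] w [-0.15  0.03 -0.25]
```

Emit:
{"fn": "play_rows", "kwargs": {
  "commands": [
    {"fingers":0,"dx":0,"dy":-0.0012,"dz":0,"wx":0,"wy":0,"wz":0},
    {"fingers":0,"dx":0,"dy":-0.0012,"dz":0.001,"wx":0,"wy":0,"wz":0},
    {"fingers":0,"dx":0,"dy":-0.0012,"dz":0.002,"wx":0,"wy":0,"wz":0},
    {"fingers":0,"dx":0,"dy":-0.0012,"dz":0.002,"wx":0,"wy":0,"wz":0}
  ]
}}

```text
time_s: 7.1
tool_pos: [579.8, -184.1, 121.1]
orientation: [-1.829, 2.553, -0.001]
contact_force: [5.0, -2.2, -3.8]
width: 32.8
grip_force: 61.2
```

Run:
```python
from h import *
go([579.5,-182.5,117],-108.5)
s,p,R=pose(); print("F tool",R.inv().apply(s["contact_force"]).round(1),"tau",R.inv().apply(s["ft_torque"]).round(2))
```

```text
t 7.1 p [ 579.8 -184.1  121.1] F [ 5.  -2.2 -3.8] w 32.8 -> d [-0.0014  0.0008  0.0041] w [-0.06  0.01 -0.26]
F tool [ 0.5 -5.5  3.8] tau [2.13 0.   0.01]
```

Emit:
{"fn": "play_rows", "kwargs": {
  "commands": [
    {"fingers":0,"dx":-0.0005,"dy":-0.001,"dz":0,"wx":0,"wy":0,"wz":0},
    {"fingers":0,"dx":-0.0005,"dy":-0.001,"dz":0.001,"wx":0,"wy":0,"wz":0},
    {"fingers":0,"dx":-0.0005,"dy":-0.001,"dz":0.002,"wx":0,"wy":0,"wz":0},
    {"fingers":0,"dx":-0.0005,"dy":-0.001,"dz":0.002,"wx":0,"wy":0,"wz":0}
  ]
}}

```text
time_s: 7.6
tool_pos: [580.2, -183.7, 118.6]
orientation: [1.829, -2.554, -0.001]
contact_force: [2.7, -1.1, -5.2]
width: 33.5
grip_force: 61.0
```

Run:
```python
from h import *
go([579.5,-182.5,117],-108.5)
s,p,R=pose(); print("F tool",R.inv().apply(s["contact_force"]).round(1),"tau",R.inv().apply(s["ft_torque"]).round(2))
```

```text
t 7.6 p [ 580.2 -183.7  118.6] F [ 2.7 -1.1 -5.2] w 33.5 -> d [-0.0009  0.0011  0.0016] w [ 0.03 -0.   -0.27]
F tool [ 0.2 -2.9  5.2] tau [ 1.6   0.13 -0.01]
```

Emit:
{"fn": "play_rows", "kwargs": {
  "commands": [
    {"fingers":0,"dx":0,"dy":-0.0005,"dz":0.0007,"wx":0,"wy":0,"wz":0},
    {"fingers":0,"dx":0,"dy":-0.0005,"dz":0.0014,"wx":0,"wy":0,"wz":0},
    {"fingers":0,"dx":0,"dy":-0.0005,"dz":0.002,"wx":0,"wy":0,"wz":0},
    {"fingers":0,"dx":0,"dy":-0.0005,"dz":0.002,"wx":0,"wy":0,"wz":0}
  ]
}}

```text
time_s: 8.1
tool_pos: [580.5, -184.0, 116.6]
orientation: [1.829, -2.554, -0.001]
contact_force: [1.3, -0.9, -5.1]
width: 32.7
grip_force: 61.0
```

Run:
```python
from h import *
go([579.5,-182.5,117],-108.5)
s,p,R=pose(); print("F tool",R.inv().apply(s["contact_force"]).round(1),"tau",R.inv().apply(s["ft_torque"]).round(2))
d=snap("wrist"); P=cloud(d); x,y,z=P[...,0],P[...,1],P[...,2]
m=(np.hypot(x-p[0],y-p[1])<40)&(z>95)&(z<125)&(d["depth"]>0); rect(P,m,"collar")
```

```text
t 8.1 p [ 580.5 -184.   116.6] F [ 1.3 -0.9 -5.1] w 32.7 -> d [-0.0011  0.0014 -0.0004] w [ 0.05 -0.01 -0.28]
F tool [ 0.5 -1.6  5.1] tau [ 0.73  0.22 -0.05]
collar 3380 [ 574.8 -197.7] [17.9 49.7] 71.43 z 111.4
```

Emit:
{"fn": "play_rows", "kwargs": {
  "commands": [
    {"fingers":0,"dx":0,"dy":-0.0003,"dz":0.0006,"wx":0,"wy":0,"wz":0},
    {"fingers":0,"dx":0,"dy":-0.0003,"dz":0.0012,"wx":0,"wy":0,"wz":0},
    {"fingers":0,"dx":0,"dy":-0.0003,"dz":0.0018,"wx":0,"wy":0,"wz":0},
    {"fingers":0,"dx":0,"dy":-0.0003,"dz":0.0018,"wx":0,"wy":0,"wz":0}
  ]
}}

```text
time_s: 8.65
tool_pos: [580.7, -184.1, 115.2]
orientation: [1.829, -2.553, -0.001]
contact_force: [-3.7, -0.9, -1.1]
width: 33.2
grip_force: 61.7
```

```bash
cat >> h.py <<'E'
def f():
    s,p,R=pose(); print("p",p.round(1),"F tool",R.inv().apply(s["contact_force"]).round(1),"tau",R.inv().apply(s["ft_torque"]).round(2),"t",round(s["time_s"],1),"w",round(s["width"],1))
E
python3 -c "from h import *; f()"
```

```text
p [ 580.7 -184.1  115.2] F tool [2.1 3.2 1.1] tau [-0.96  0.47 -0.05] t 8.7 w 33.2
```

Emit:
{"fn": "play_rows", "kwargs": {
  "commands": [
    {"fingers":1,"dx":0,"dy":0,"dz":0,"wx":0,"wy":0,"wz":0},
    {"fingers":1,"dx":0,"dy":0,"dz":0,"wx":0,"wy":0,"wz":0},
    {"fingers":1,"dx":0,"dy":0,"dz":0,"wx":0,"wy":0,"wz":0},
    {"fingers":1,"dx":-0.001,"dy":0,"dz":-0.03,"wx":0,"wy":0,"wz":0},
    {"fingers":1,"dx":-0.001,"dy":0,"dz":-0.075,"wx":0,"wy":0,"wz":0}
  ]
}}

```text
time_s: 9.28
tool_pos: [580.8, -183.0, 189.6]
orientation: [1.828, -2.552, -0.003]
contact_force: [1.0, -0.7, 0.1]
width: 85.7
grip_force: 0.0
```

Emit:
{"fn": "play_rows", "kwargs": {
  "commands": [
    {"fingers":0,"dx":0,"dy":0,"dz":0,"wx":0,"wy":0,"wz":0},
    {"fingers":0,"dx":0,"dy":0,"dz":0,"wx":0,"wy":0,"wz":0},
    {"fingers":0,"dx":0,"dy":0,"dz":0,"wx":0,"wy":0,"wz":0},
    {"fingers":0,"dx":0,"dy":0,"dz":0,"wx":0,"wy":0,"wz":0},
    {"fingers":0,"dx":0,"dy":0,"dz":0,"wx":0,"wy":0,"wz":0}
  ]
}}

```text
time_s: 9.9
tool_pos: [581.3, -183.1, 189.5]
orientation: [1.829, -2.553, -0.001]
contact_force: [-0.0, 0.0, -0.4]
width: -0.1
grip_force: 0.0
```

Run:
```python
from h import *
f(); go([579.9,-182.4,160],-108.5)
d=snap("wrist"); P=cloud(d); x,y,z=P[...,0],P[...,1],P[...,2]
m=(np.hypot(x-580,y+182)<45)&(d["depth"]>0)
rect(P,m&(abs(z-110)<6),"collar"); rect(P,m&(z>145)&(z<162),"top")
```

```text
p [ 581.3 -183.1  189.5] F tool [-0.   0.   0.4] tau [-0.06 -0.01  0.02] t 9.9 w -0.1
t 9.9 p [ 581.3 -183.1  189.5] F [-0.   0.  -0.4] w -0.1 -> d [-0.0002  0.0015  0.0295] w [ 0.05 -0.02 -0.27]
collar 1785 [ 579.9 -182.8] [49.7 50.1] 71.14 z 109.3
top 2681 [ 580.  -182.7] [34.3 34.1] 71.07 z 153.0
```

Emit:
{"fn": "play_rows", "kwargs": {
  "commands": [
    {"fingers":0,"dx":0,"dy":0.0012,"dz":0.02,"wx":0,"wy":0,"wz":0},
    {"fingers":0,"dx":0,"dy":0.0012,"dz":0.03,"wx":0,"wy":0,"wz":0},
    {"fingers":0,"dx":0,"dy":0.0012,"dz":0.034,"wx":0,"wy":0,"wz":0},
    {"fingers":0,"dx":0,"dy":0.0012,"dz":0.035,"wx":0,"wy":0,"wz":0},
    {"fingers":0,"dx":0,"dy":0.0012,"dz":0.036,"wx":0,"wy":0,"wz":0}
  ]
}}

```text
time_s: 10.58
tool_pos: [580.7, -182.8, 154.5]
orientation: [-1.829, 2.553, -0.001]
contact_force: [-0.2, -1.1, 1.0]
width: 0.4
grip_force: 0.0
```

```bash
python3 -c "from h import *; f()"
```

```text
p [ 580.7 -182.8  154.5] F tool [ 1.1 -0.2 -1. ] tau [-0.04 -0.   -0.  ] t 10.6 w 0.4
```

Emit:
{"fn": "play_rows", "kwargs": {
  "commands": [
    {"fingers":0,"dx":0,"dy":0,"dz":0.0007,"wx":0,"wy":0,"wz":0},
    {"fingers":0,"dx":0,"dy":0,"dz":0.0014,"wx":0,"wy":0,"wz":0},
    {"fingers":0,"dx":0,"dy":0,"dz":0.002,"wx":0,"wy":0,"wz":0}
  ]
}}

```text
time_s: 10.95
tool_pos: [580.5, -182.8, 152.4]
orientation: [-1.83, 2.554, -0.0]
contact_force: [-1.5, 1.0, 5.1]
width: -0.1
grip_force: 2.4
```

```bash
python3 -c "from h import *; f()"
```

```text
p [ 580.5 -182.8  152.4] F tool [-0.4  1.7 -5.1] tau [-0.71 -0.18 -0.06] t 10.9 w -0.1
```

Emit:
{"fn": "play_rows", "kwargs": {
  "commands": [
    {"fingers":0,"dx":0,"dy":0,"dz":0.0004,"wx":0,"wy":0,"wz":0},
    {"fingers":0,"dx":0,"dy":0,"dz":0.0008,"wx":0,"wy":0,"wz":0}
  ]
}}

```text
time_s: 11.2
tool_pos: [580.6, -182.8, 152.3]
orientation: [-1.83, 2.553, -0.001]
contact_force: [-3.4, 2.0, 9.9]
width: 0.1
grip_force: 4.8
```

```bash
python3 -c "from h import *; f()"
```

```text
p [ 580.6 -182.8  152.3] F tool [-0.8  3.8 -9.9] tau [-1.4  -0.28  0.03] t 11.2 w 0.1
```

Emit:
{"fn": "play_rows", "kwargs": {
  "commands": [
    {"fingers":0,"dx":0,"dy":0,"dz":0.0008,"wx":0,"wy":0,"wz":0},
    {"fingers":0,"dx":0,"dy":0,"dz":0.0017,"wx":0,"wy":0,"wz":0},
    {"fingers":0,"dx":0,"dy":0,"dz":0.0017,"wx":0,"wy":0,"wz":0},
    {"fingers":0,"dx":0,"dy":0,"dz":0.0017,"wx":0,"wy":0,"wz":0}
  ]
}}

```text
time_s: 11.7
tool_pos: [580.8, -182.9, 152.3]
orientation: [-1.83, 2.552, -0.003]
contact_force: [-6.5, 3.9, 17.8]
width: -0.4
grip_force: 8.8
```

```bash
python3 -c "from h import *; f()"
```

```text
p [ 580.8 -182.9  152.3] F tool [ -1.6   7.3 -17.8] tau [-2.64 -0.49  0.05] t 11.7 w -0.4
```

Emit:
{"fn": "play_rows", "kwargs": {
  "commands": [
    {"fingers":0,"dx":0,"dy":0,"dz":0.0005,"wx":0,"wy":0,"wz":0},
    {"fingers":0,"dx":0,"dy":0,"dz":0.0005,"wx":0,"wy":0,"wz":0},
    {"fingers":0,"dx":0,"dy":0,"dz":-0.01,"wx":0,"wy":0,"wz":0},
    {"fingers":1,"dx":0,"dy":0,"dz":-0.06,"wx":0,"wy":0,"wz":0},
    {"fingers":1,"dx":0,"dy":0,"dz":-0.12,"wx":0,"wy":0,"wz":0}
  ]
}}

```text
time_s: 12.32
tool_pos: [579.7, -182.7, 269.9]
orientation: [1.828, -2.552, -0.003]
contact_force: [1.3, -0.2, 0.3]
width: 35.9
grip_force: 0.0
```

Run:
```python
from h import *
d=snap("wrist"); P=cloud(d); x,y,z=P[...,0],P[...,1],P[...,2]
m=(np.hypot(x-580,y+182)<45)&(d["depth"]>0)
rect(P,m&(abs(z-109)<6),"collar"); rect(P,m&(z>145)&(z<162),"top")
mm=m&(z>147)&(z<158); A=np.c_[x[mm],y[mm],np.ones(mm.sum())]; print("tilt",np.linalg.lstsq(A,z[mm],rcond=None)[0][:2])
rect(P,(abs(z-90)<3)&(d["depth"]>0)&(abs(y+150)<180)&(abs(x-590)<130),"holder")
# bar: centre (537,276.4), long axis 109.33deg -> tool x along it
go([537,276.4,230],-70.7)
```

```text
collar 1053 [ 580.  -182.8] [49.8 50. ] 71.63 z 109.3
top 1588 [ 580.1 -182.3] [34.5 34. ] 71.34 z 153.0
tilt [0.01828103 0.03628641]
holder 21909 [ 590.7 -150.7] [301.3 104.3] 71.49 z 91.1
t 12.38 p [ 583.2 -184.1  280.2] F [ 3.  -0.4 10.9] w 43.5 -> d [-0.4214  0.192   0.0481] w [ -0.6   -0.21 -38.01]
```

Emit:
{"fn": "play_rows", "kwargs": {
  "commands": [
    {"fingers":1,"dx":-0.25,"dy":0.115,"dz":0,"wx":0,"wy":0,"wz":0},
    {"fingers":1,"dx":-0.25,"dy":0.115,"dz":0,"wx":0,"wy":0,"wz":0},
    {"fingers":1,"dx":-0.25,"dy":0.115,"dz":0,"wx":0,"wy":0,"wz":0},
    {"fingers":1,"dx":-0.25,"dy":0.115,"dz":0,"wx":0,"wy":0,"wz":0},
    {"fingers":1,"dx":-0.25,"dy":0.115,"dz":0,"wx":0,"wy":0,"wz":0}
  ]
}}

```text
time_s: 13.0
tool_pos: [551.5, 93.9, 269.6]
orientation: [-1.832, 2.551, 0.0]
contact_force: [0.1, -0.8, 0.5]
width: 85.2
grip_force: 0.0
```

Emit:
{"fn": "play_rows", "kwargs": {
  "commands": [
    {"fingers":1,"dx":-0.1714,"dy":0.077,"dz":0.03,"wx":0,"wy":0,"wz":-38},
    {"fingers":1,"dx":-0.1714,"dy":0.077,"dz":0.03,"wx":0,"wy":0,"wz":-38},
    {"fingers":1,"dx":-0.1714,"dy":0.077,"dz":0.03,"wx":0,"wy":0,"wz":-38},
    {"fingers":1,"dx":-0.1714,"dy":0.077,"dz":0.03,"wx":0,"wy":0,"wz":-38},
    {"fingers":1,"dx":-0.1714,"dy":0.077,"dz":0.03,"wx":0,"wy":0,"wz":-38}
  ]
}}

```text
time_s: 13.62
tool_pos: [533.9, 278.8, 239.0]
orientation: [2.561, -1.818, -0.0]
contact_force: [0.5, -0.1, 1.0]
width: 85.6
grip_force: 0.0
```

Run:
```python
from h import *
d=snap("wrist"); P=cloud(d); x,y,z=P[...,0],P[...,1],P[...,2]
ok=(d["depth"]>0)&(np.hypot(x-537,y-276)<60)
rect(P,ok&(z>121)&(z<140),"bar top"); rect(P,ok&(abs(z-85)<4),"collar")
go([537,276.4,87],-70.7)
```

```text
bar top 1401 [537.1 276.7] [15.5 60. ] 19.47 z 128.8
collar 934 [520.8 271. ] [16.  49.7] 19.51 z 85.1
t 13.68 p [534.1 278.1 239.3] F [ 0.9 -0.2  0. ] w 85.5 -> d [ 0.0025 -0.0023  0.1523] w [ 0.02 -0.01 -0.18]
```

Emit:
{"fn": "play_rows", "kwargs": {
  "commands": [
    {"fingers":1,"dx":0.0025,"dy":-0.0025,"dz":0.05,"wx":0,"wy":0,"wz":0},
    {"fingers":1,"dx":0.0025,"dy":-0.0025,"dz":0.1,"wx":0,"wy":0,"wz":0},
    {"fingers":1,"dx":0.0025,"dy":-0.0025,"dz":0.135,"wx":0,"wy":0,"wz":0},
    {"fingers":1,"dx":0.0025,"dy":-0.0025,"dz":0.149,"wx":0,"wy":0,"wz":0},
    {"fingers":1,"dx":0.0025,"dy":-0.0025,"dz":0.149,"wx":0,"wy":0,"wz":0}
  ]
}}

```text
time_s: 14.3
tool_pos: [537.6, 275.9, 90.6]
orientation: [2.559, -1.821, 0.0]
contact_force: [0.9, -0.3, 0.3]
width: 85.0
grip_force: 0.0
```

Emit:
{"fn": "play_rows", "kwargs": {
  "commands": [
    {"fingers":0,"dx":0,"dy":0,"dz":0,"wx":0,"wy":0,"wz":0},
    {"fingers":0,"dx":0,"dy":0,"dz":0,"wx":0,"wy":0,"wz":0},
    {"fingers":0,"dx":0,"dy":0,"dz":0,"wx":0,"wy":0,"wz":0},
    {"fingers":0,"dx":0,"dy":0,"dz":0,"wx":0,"wy":0,"wz":0},
    {"fingers":0,"dx":0,"dy":0,"dz":0,"wx":0,"wy":0,"wz":0}
  ]
}}

```text
time_s: 14.92
tool_pos: [537.7, 276.8, 91.2]
orientation: [-2.561, 1.818, -0.001]
contact_force: [-1.8, -0.1, 4.6]
width: 15.2
grip_force: 59.1
```

```bash
python3 -c "from h import *; f()"
```

```text
p [537.7 276.8  91.2] F tool [-0.5  1.8 -4.6] tau [-0.38 -0.14 -0.  ] t 14.9 w 15.2
```

Emit:
{"fn": "play_rows", "kwargs": {
  "commands": [
    {"fingers":0,"dx":0,"dy":0,"dz":-0.015,"wx":0,"wy":0,"wz":0},
    {"fingers":0,"dx":0,"dy":0,"dz":-0.055,"wx":0,"wy":0,"wz":0},
    {"fingers":0,"dx":0,"dy":0,"dz":-0.105,"wx":0,"wy":0,"wz":0},
    {"fingers":0,"dx":0,"dy":0,"dz":-0.15,"wx":0,"wy":0,"wz":0},
    {"fingers":0,"dx":0,"dy":0,"dz":-0.17,"wx":0,"wy":0,"wz":0}
  ]
}}

```text
time_s: 15.55
tool_pos: [537.6, 276.7, 263.8]
orientation: [-2.559, 1.817, -0.001]
contact_force: [0.4, 0.6, -5.9]
width: 15.2
grip_force: 59.6
```

Emit:
{"fn": "play_rows", "kwargs": {
  "commands": [
    {"fingers":0,"dx":0.03,"dy":0.006,"dz":0,"wx":0,"wy":0,"wz":0},
    {"fingers":0,"dx":0.08,"dy":0.015,"dz":0,"wx":0,"wy":0,"wz":0},
    {"fingers":0,"dx":0.13,"dy":0.024,"dz":0,"wx":0,"wy":0,"wz":0},
    {"fingers":0,"dx":0.18,"dy":0.033,"dz":0,"wx":0,"wy":0,"wz":0},
    {"fingers":0,"dx":0.23,"dy":0.042,"dz":0,"wx":0,"wy":0,"wz":0}
  ]
}}

```text
time_s: 16.18
tool_pos: [572.6, 43.9, 260.5]
orientation: [2.561, -1.819, -0.002]
contact_force: [0.7, 0.9, -6.2]
width: 15.4
grip_force: 59.5
```

Emit:
{"fn": "play_rows", "kwargs": {
  "commands": [
    {"fingers":0,"dx":0.05,"dy":0.009,"dz":0,"wx":0,"wy":0,"wz":9},
    {"fingers":0,"dx":0.09,"dy":0.017,"dz":0,"wx":0,"wy":0,"wz":19},
    {"fingers":0,"dx":0.125,"dy":0.023,"dz":0,"wx":0,"wy":0,"wz":29},
    {"fingers":0,"dx":0.15,"dy":0.028,"dz":0,"wx":0,"wy":0,"wz":37.9},
    {"fingers":0,"dx":0.165,"dy":0.03,"dz":0,"wx":0,"wy":0,"wz":37.9}
  ]
}}

```text
time_s: 16.8
tool_pos: [598.8, -121.3, 260.2]
orientation: [1.83, -2.552, -0.002]
contact_force: [0.5, 0.5, -6.0]
width: 15.2
grip_force: 59.5
```

```bash
python3 -c "from h import *; f(); go([601,-120,190],-108.5)"
```

```text
p [ 598.8 -121.3  260.2] F tool [-0.6 -0.3  5.9] tau [-0.03 -0.06 -0.01] t 16.8 w 15.2
t 16.8 p [ 598.8 -121.3  260.2] F [ 0.5  0.5 -6. ] w 15.2 -> d [-0.002  -0.0018  0.0702] w [ 0.1  -0.01 -0.21]
```

Emit:
{"fn": "play_rows", "kwargs": {
  "commands": [
    {"fingers":0,"dx":-0.002,"dy":-0.0018,"dz":0.03,"wx":0,"wy":0,"wz":0},
    {"fingers":0,"dx":-0.002,"dy":-0.0018,"dz":0.06,"wx":0,"wy":0,"wz":0},
    {"fingers":0,"dx":-0.002,"dy":-0.0018,"dz":0.07,"wx":0,"wy":0,"wz":0},
    {"fingers":0,"dx":-0.002,"dy":-0.0018,"dz":0.07,"wx":0,"wy":0,"wz":0}
  ]
}}

```text
time_s: 17.3
tool_pos: [601.6, -118.7, 190.4]
orientation: [1.834, -2.55, -0.001]
contact_force: [0.2, 0.3, -4.6]
width: 15.2
grip_force: 59.4
```

Run:
```python
from h import *
f()
d=snap("wrist","pics/w5.png"); P=cloud(d); x,y,z=P[...,0],P[...,1],P[...,2]
ok=(d["depth"]>0)
m=ok&(np.hypot(x-601,y+120)<45)
rect(P,m&(z>175)&(z<190),"collar")
rect(P,m&(z>222)&(z<240)&(d["color"].min(-1)>120),"bar strip")
rect(P,ok&(np.hypot(x-580,y+182)<45)&(z>145)&(z<158),"square top")
```

```text
p [ 601.6 -118.7  190.4] F tool [-0.4 -0.1  4.6] tau [ 0.02  0.04 -0.01] t 17.3 w 15.2
collar 1437 [ 581.  -124.3] [27.6 16.2] 72.02 z 184.2
bar strip 3755 [ 600.9 -119.1] [55.5 11.8] 71.23 z 228.3
square top 3946 [ 580.  -182.5] [33.3 34. ] 71.35 z 153.1
```

View pics/w5.png

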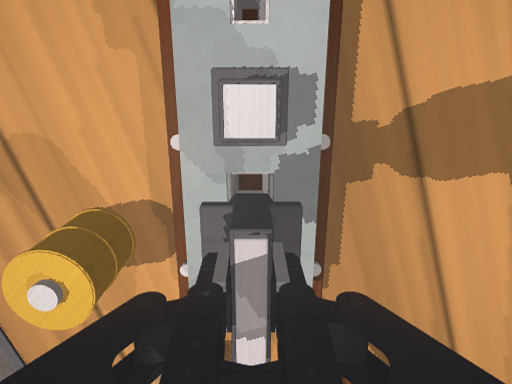

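The bar is held upright and aligned with the row, with the strip centre about 1 mm off the slot axis. Lowering it.

Emit:
{"fn": "play_rows", "kwargs": {
  "commands": [
    {"fingers":0,"dx":0.0008,"dy":0,"dz":0.01,"wx":0,"wy":0,"wz":0},
    {"fingers":0,"dx":0.0008,"dy":0,"dz":0.025,"wx":0,"wy":0,"wz":0},
    {"fingers":0,"dx":0.0008,"dy":0,"dz":0.04,"wx":0,"wy":0,"wz":0},
    {"fingers":0,"dx":0.0008,"dy":0,"dz":0.052,"wx":0,"wy":0,"wz":0},
    {"fingers":0,"dx":0.0008,"dy":0,"dz":0.06,"wx":0,"wy":0,"wz":0}
  ]
}}

```text
time_s: 17.98
tool_pos: [601.2, -119.7, 129.4]
orientation: [1.831, -2.551, -0.001]
contact_force: [-0.3, -0.4, -5.1]
width: 15.1
grip_force: 59.6
```

Emit:
{"fn": "play_rows", "kwargs": {
  "commands": [
    {"fingers":0,"dx":0,"dy":0,"dz":0.002,"wx":0,"wy":0,"wz":0},
    {"fingers":0,"dx":0,"dy":0,"dz":0.004,"wx":0,"wy":0,"wz":0},
    {"fingers":0,"dx":0,"dy":0,"dz":0.006,"wx":0,"wy":0,"wz":0},
    {"fingers":0,"dx":0,"dy":0,"dz":0.006,"wx":0,"wy":0,"wz":0}
  ]
}}

```text
time_s: 18.48
tool_pos: [601.6, -119.6, 124.7]
orientation: [-1.832, 2.552, -0.0]
contact_force: [0.8, -0.2, -4.7]
width: 15.5
grip_force: 59.5
```

```bash
python3 -c "from h import *; f()"
```

```text
p [ 601.6 -119.6  124.7] F tool [-0.1 -0.8  4.7] tau [ 0.01  0.02 -0.02] t 18.5 w 15.5
```

Emit:
{"fn": "play_rows", "kwargs": {
  "commands": [
    {"fingers":0,"dx":0,"dy":0,"dz":0.0015,"wx":0,"wy":0,"wz":0},
    {"fingers":0,"dx":0,"dy":0,"dz":0.003,"wx":0,"wy":0,"wz":0},
    {"fingers":0,"dx":0,"dy":0,"dz":0.0045,"wx":0,"wy":0,"wz":0},
    {"fingers":0,"dx":0,"dy":0,"dz":0.006,"wx":0,"wy":0,"wz":0},
    {"fingers":0,"dx":0,"dy":0,"dz":0.006,"wx":0,"wy":0,"wz":0}
  ]
}}

```text
time_s: 19.1
tool_pos: [601.5, -119.6, 118.4]
orientation: [1.832, -2.552, -0.0]
contact_force: [-0.2, 0.8, -6.0]
width: 15.3
grip_force: 59.5
```

```bash
python3 -c "from h import *; f()"
```

```text
p [ 601.5 -119.6  118.4] F tool [-0.7  0.5  6. ] tau [-0.   -0.01  0.  ] t 19.1 w 15.3
```

Collar is now at about 103. Continuing in smaller steps.

Emit:
{"fn": "play_rows", "kwargs": {
  "commands": [
    {"fingers":0,"dx":0,"dy":0,"dz":0.0007,"wx":0,"wy":0,"wz":0},
    {"fingers":0,"dx":0,"dy":0,"dz":0.0014,"wx":0,"wy":0,"wz":0},
    {"fingers":0,"dx":0,"dy":0,"dz":0.0021,"wx":0,"wy":0,"wz":0},
    {"fingers":0,"dx":0,"dy":0,"dz":0.0028,"wx":0,"wy":0,"wz":0},
    {"fingers":0,"dx":0,"dy":0,"dz":0.0028,"wx":0,"wy":0,"wz":0}
  ]
}}

```text
time_s: 19.73
tool_pos: [601.5, -119.7, 115.7]
orientation: [1.832, -2.552, -0.0]
contact_force: [-0.2, 0.6, -5.1]
width: 14.7
grip_force: 59.5
```

```bash
python3 -c "from h import *; f()"
```

```text
p [ 601.5 -119.7  115.7] F tool [-0.5  0.4  5.1] tau [-0.01 -0.02 -0.02] t 19.7 w 14.7
```

Emit:
{"fn": "play_rows", "kwargs": {
  "commands": [
    {"fingers":0,"dx":0,"dy":0,"dz":0.0007,"wx":0,"wy":0,"wz":0},
    {"fingers":0,"dx":0,"dy":0,"dz":0.0014,"wx":0,"wy":0,"wz":0},
    {"fingers":0,"dx":0,"dy":0,"dz":0.0021,"wx":0,"wy":0,"wz":0},
    {"fingers":0,"dx":0,"dy":0,"dz":0.0028,"wx":0,"wy":0,"wz":0},
    {"fingers":0,"dx":0,"dy":0,"dz":0.0028,"wx":0,"wy":0,"wz":0}
  ]
}}

```text
time_s: 20.35
tool_pos: [601.7, -119.6, 113.0]
orientation: [-1.832, 2.552, -0.0]
contact_force: [1.2, 0.3, -5.5]
width: 15.2
grip_force: 59.5
```

```bash
python3 -c "from h import *; f()"
```

```text
p [ 601.7 -119.6  113. ] F tool [-0.6 -1.1  5.5] tau [ 0.3   0.01 -0.03] t 20.4 w 15.2
```

Collar is at about 97.6, and the torque is just starting to rise.

Emit:
{"fn": "play_rows", "kwargs": {
  "commands": [
    {"fingers":0,"dx":0,"dy":-0.0002,"dz":0.0006,"wx":0,"wy":0,"wz":0},
    {"fingers":0,"dx":0,"dy":-0.0002,"dz":0.0012,"wx":0,"wy":0,"wz":0},
    {"fingers":0,"dx":0,"dy":-0.0002,"dz":0.0018,"wx":0,"wy":0,"wz":0},
    {"fingers":0,"dx":0,"dy":-0.0002,"dz":0.0018,"wx":0,"wy":0,"wz":0}
  ]
}}

```text
time_s: 20.85
tool_pos: [601.9, -119.6, 111.3]
orientation: [-1.832, 2.552, -0.0]
contact_force: [0.2, -0.1, -4.8]
width: 15.1
grip_force: 59.8
```

```bash
python3 -c "from h import *; f()"
```

```text
p [ 601.9 -119.6  111.3] F tool [ 0.  -0.2  4.8] tau [ 0.15 -0.19 -0.04] t 20.9 w 15.1
```

Emit:
{"fn": "play_rows", "kwargs": {
  "commands": [
    {"fingers":0,"dx":0,"dy":0,"dz":0.0006,"wx":0,"wy":0,"wz":0},
    {"fingers":0,"dx":0,"dy":0,"dz":0.0012,"wx":0,"wy":0,"wz":0},
    {"fingers":0,"dx":0,"dy":0,"dz":0.0015,"wx":0,"wy":0,"wz":0},
    {"fingers":0,"dx":0,"dy":0,"dz":0.0015,"wx":0,"wy":0,"wz":0}
  ]
}}

```text
time_s: 21.35
tool_pos: [601.9, -119.7, 111.1]
orientation: [-1.832, 2.551, -0.001]
contact_force: [-3.2, 1.9, 8.1]
width: 15.3
grip_force: 61.6
```

```bash
python3 -c "from h import *; f()"
```

```text
p [ 601.9 -119.7  111.1] F tool [-0.8  3.6 -8.1] tau [-1.75 -0.35 -0.08] t 21.4 w 15.3
```

Seated. I'll ease off, release, rise and close the fingers.

Emit:
{"fn": "play_rows", "kwargs": {
  "commands": [
    {"fingers":0,"dx":0,"dy":0,"dz":-0.001,"wx":0,"wy":0,"wz":0},
    {"fingers":1,"dx":0,"dy":0,"dz":-0.001,"wx":0,"wy":0,"wz":0},
    {"fingers":1,"dx":0,"dy":0,"dz":-0.001,"wx":0,"wy":0,"wz":0},
    {"fingers":1,"dx":0,"dy":0,"dz":-0.001,"wx":0,"wy":0,"wz":0},
    {"fingers":1,"dx":0,"dy":0,"dz":-0.001,"wx":0,"wy":0,"wz":0}
  ]
}}

```text
time_s: 21.98
tool_pos: [601.8, -119.7, 110.7]
orientation: [-1.832, 2.552, -0.0]
contact_force: [0.4, 1.0, -0.5]
width: 84.6
grip_force: 0.0
```

Emit:
{"fn": "play_rows", "kwargs": {
  "commands": [
    {"fingers":1,"dx":0,"dy":0,"dz":-0.03,"wx":0,"wy":0,"wz":0},
    {"fingers":1,"dx":0,"dy":0,"dz":-0.075,"wx":0,"wy":0,"wz":0},
    {"fingers":0,"dx":0,"dy":0,"dz":-0.075,"wx":0,"wy":0,"wz":0},
    {"fingers":0,"dx":0,"dy":0,"dz":-0.075,"wx":0,"wy":0,"wz":0},
    {"fingers":0,"dx":0,"dy":0,"dz":-0.075,"wx":0,"wy":0,"wz":0}
  ]
}}

```text
time_s: 22.6
tool_pos: [601.1, -119.7, 184.6]
orientation: [1.831, -2.551, -0.002]
contact_force: [-0.3, -0.5, -0.2]
width: 32.2
grip_force: 0.0
```

Emit:
{"fn": "play_rows", "kwargs": {
  "commands": [
    {"fingers":0,"dx":0,"dy":0,"dz":0,"wx":0,"wy":0,"wz":0},
    {"fingers":0,"dx":0,"dy":0,"dz":0,"wx":0,"wy":0,"wz":0}
  ]
}}

```text
time_s: 22.85
tool_pos: [601.5, -119.7, 185.1]
orientation: [1.831, -2.552, -0.001]
contact_force: [-0.2, 0.0, -0.7]
width: 0.1
grip_force: 0.0
```

Run:
```python
from h import *
f()
d=snap("wrist","pics/w6.png"); P=cloud(d); x,y,z=P[...,0],P[...,1],P[...,2]
m=(np.hypot(x-601,y+120)<45)&(d["depth"]>0)
rect(P,m&(z>99)&(z<112),"collar"); rect(P,m&(z>140)&(z<155),"top"); rect(P,m&(z>140)&(z<155)&(d["color"].min(-1)>120),"strip")
go([601,-120,152],-108.5)
```

```text
p [ 601.5 -119.7  185.1] F tool [0.  0.2 0.7] tau [-0.02 -0.03  0.02] t 22.9 w 0.1
collar 1435 [ 584.4 -114.6] [49.9 15.6] 72.77 z 104.9
top 1758 [ 597.6 -129.5] [39.9 15.8] 70.73 z 148.6
strip 1196 [ 598.  -129.1] [36.5 11.8] 71.74 z 149.0
t 22.9 p [ 601.6 -119.7  185.3] F [ 0.3 -0.5 -0. ] w -0.2 -> d [0.0005 0.0005 0.0333] w [ 0.04 -0.02 -0.17]
```

Emit:
{"fn": "play_rows", "kwargs": {
  "commands": [
    {"fingers":0,"dx":0,"dy":0.0004,"dz":0.02,"wx":0,"wy":0,"wz":0},
    {"fingers":0,"dx":0,"dy":0.0004,"dz":0.03,"wx":0,"wy":0,"wz":0},
    {"fingers":0,"dx":0,"dy":0.0004,"dz":0.034,"wx":0,"wy":0,"wz":0},
    {"fingers":0,"dx":0,"dy":0.0004,"dz":0.0355,"wx":0,"wy":0,"wz":0},
    {"fingers":0,"dx":0,"dy":0.0004,"dz":0.0355,"wx":0,"wy":0,"wz":0}
  ]
}}

```text
time_s: 23.52
tool_pos: [601.6, -119.6, 150.5]
orientation: [-1.832, 2.552, -0.001]
contact_force: [0.6, -0.0, 0.1]
width: -0.2
grip_force: 0.0
```

Emit:
{"fn": "play_rows", "kwargs": {
  "commands": [
    {"fingers":0,"dx":0,"dy":0,"dz":0.0006,"wx":0,"wy":0,"wz":0},
    {"fingers":0,"dx":0,"dy":0,"dz":0.0012,"wx":0,"wy":0,"wz":0},
    {"fingers":0,"dx":0,"dy":0,"dz":0.002,"wx":0,"wy":0,"wz":0},
    {"fingers":0,"dx":0,"dy":0,"dz":0.002,"wx":0,"wy":0,"wz":0}
  ]
}}

```text
time_s: 24.02
tool_pos: [601.3, -119.5, 148.1]
orientation: [1.832, -2.552, -0.0]
contact_force: [-0.0, 0.1, 1.2]
width: 0.0
grip_force: 0.0
```

```bash
python3 -c "from h import *; f()"
```

```text
p [ 601.3 -119.5  148.1] F tool [-0.1  0.1 -1.2] tau [ 0.03 -0.01 -0.  ] t 24.0 w 0.0
```

Emit:
{"fn": "play_rows", "kwargs": {
  "commands": [
    {"fingers":0,"dx":0,"dy":0,"dz":0.0007,"wx":0,"wy":0,"wz":0},
    {"fingers":0,"dx":0,"dy":0,"dz":0.0015,"wx":0,"wy":0,"wz":0},
    {"fingers":0,"dx":0,"dy":0,"dz":0.0015,"wx":0,"wy":0,"wz":0}
  ]
}}

```text
time_s: 24.4
tool_pos: [601.5, -119.6, 147.9]
orientation: [-1.832, 2.552, -0.001]
contact_force: [-3.0, 1.1, 8.9]
width: 0.0
grip_force: 4.3
```

```bash
python3 -c "from h import *; f()"
```

```text
p [ 601.5 -119.6  147.9] F tool [-0.1  3.1 -8.9] tau [-1.32 -0.04 -0.04] t 24.4 w 0.0
```

Emit:
{"fn": "play_rows", "kwargs": {
  "commands": [
    {"fingers":0,"dx":0,"dy":0,"dz":0.0009,"wx":0,"wy":0,"wz":0},
    {"fingers":0,"dx":0,"dy":0,"dz":0.0019,"wx":0,"wy":0,"wz":0},
    {"fingers":0,"dx":0,"dy":0,"dz":0.0019,"wx":0,"wy":0,"wz":0},
    {"fingers":0,"dx":0,"dy":0,"dz":0.0019,"wx":0,"wy":0,"wz":0}
  ]
}}

```text
time_s: 24.9
tool_pos: [601.7, -119.7, 147.8]
orientation: [-1.832, 2.55, -0.003]
contact_force: [-6.9, 3.2, 19.5]
width: 0.1
grip_force: 9.9
```

```bash
python3 -c "from h import *; f()"
```

```text
p [ 601.7 -119.7  147.8] F tool [ -0.8   7.5 -19.6] tau [-3.1  -0.23  0.  ] t 24.9 w 0.1
```

Pressed at about 20 N for a quarter second. I'll rise and check both stakes.

Emit:
{"fn": "play_rows", "kwargs": {
  "commands": [
    {"fingers":0,"dx":0,"dy":0,"dz":-0.01,"wx":0,"wy":0,"wz":0},
    {"fingers":0,"dx":0,"dy":0,"dz":-0.06,"wx":0,"wy":0,"wz":0},
    {"fingers":0,"dx":0.03,"dy":0,"dz":-0.11,"wx":0,"wy":0,"wz":0},
    {"fingers":0,"dx":0.04,"dy":0,"dz":-0.15,"wx":0,"wy":0,"wz":0},
    {"fingers":0,"dx":0.04,"dy":0,"dz":-0.15,"wx":0,"wy":0,"wz":0}
  ]
}}

```text
time_s: 25.52
tool_pos: [589.9, -158.5, 298.9]
orientation: [-1.828, 2.549, -0.007]
contact_force: [-0.3, 0.2, -1.2]
width: -0.3
grip_force: 0.0
```

Run:
```python
from h import *
f()
d=snap("wrist","pics/w7.png"); P=cloud(d); x,y,z=P[...,0],P[...,1],P[...,2]; ok=d["depth"]>0
for n,c,zt,zc in (("square",(580,-182.6),152,109),("bar",(601,-120),148,105)):
    m=ok&(np.hypot(x-c[0],y-c[1])<45)
    rect(P,m&(abs(z-zt)<5),n+" top"); rect(P,m&(abs(z-zc)<4),n+" collar")
    b=m&(abs(z-zt-.8)<2)&(d["color"].min(-1)>140); A=np.c_[x[b],y[b],np.ones(b.sum())]; print("tilt",np.linalg.lstsq(A,z[b],rcond=None)[0][:2].round(3))
rect(P,ok&(abs(z-90)<3)&(abs(y+150)<180)&(abs(x-590)<130),"holder")
```

```text
p [ 589.9 -158.5  298.9] F tool [-0.1  0.3  1.2] tau [-0.02 -0.05 -0.02] t 25.5 w -0.3
square top 1403 [ 579.9 -182.9] [33.5 33.6] 70.93 z 152.9
square collar 927 [ 579.7 -182.9] [49.4 50.1] 71.16 z 109.3
tilt [-0.    -0.002]
bar top 879 [ 599.8 -122.9] [53.9 15.7] 71.15 z 148.5
bar collar 650 [ 617.2 -125.6] [50.  15.4] 70.84 z 104.8
tilt [-0.009  0.003]
holder 17801 [ 590.3 -151.7] [299.6 104.3] 71.49 z 91.1
```

View pics/w7.png

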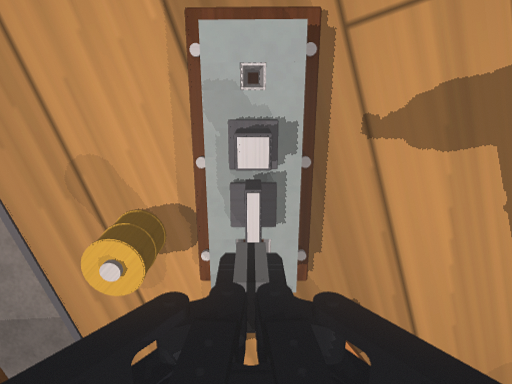

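The picture shows the square stake at pixel (253,150) and the bar stake at (253,215). Both stand upright in their slots with the bar in line with the row, and nothing is touching them.

```bash
python3 -c "
from rig import manip; print(manip.finish_job())"
```

```text
the job is handed in; nothing more can be done
None
```

The job is handed in, though the interface returned no verdict: both stakes measured upright and centred in their own slots, collars about 10 mm (square) and 6 mm (bar) clear, after presses last read at 18 N and 20 N, with the bar in line with the row.

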